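# Honey for the tea

### The job

Take the wooden honey dipper out of its stand, dip its whole head down into the open honey pot, and then lower it head first to the bottom of the black mug that stands on the white saucer and leave it standing in there. Set it down gently instead of dropping it in, and leave the honey pot and that mug upright where they are.

Things in the scene. Friction and masses are not known exactly. Their poses are not given: they have to be found in the camera images.
- dipper_mid (a point): Centre of the honey dipper: a loose light-wood rod 170 mm long, about 45 g; z runs along it from head to knob. Tip of the head 85 mm below this point, end of the knob 85 mm above. Handle round, 11 mm thick; knob 16 mm wide, topmost 10 mm. It starts upright, head down, tip 8 mm above the bar, in a fixed dark wooden block 66 x 66 x 30 mm with a round hole 32 mm wide, 22 mm deep.
- dipper_tip (a point): Tip of the dipper: middle of the flat underside (20 mm wide) of its grooved, rounded head, which is 36 mm long and at most 28 mm across; z axis along the rod towards the knob.
- honey_pot: The honey pot: loose, upright, white ceramic, without its lid, round-bellied with raised hoops like a beehive, 80 mm high, 84 mm across the belly, round mouth 62 mm wide inside, inner floor 6 mm above its underside, about 0.4 kg. Origin: centre of its underside; z up. Not the low, wide white sugar bowl (104 mm across, 45 mm high).
- mug: The mug to use: loose, upright, matte black, 95 mm high, 82 mm across, 74 mm wide inside, inner floor about 5 mm above its underside, handle on its +y side reaching 75 mm from its axis, 0.3 kg. It stands on a fixed flat round white saucer, 130 mm across, 6 mm high; an identical mug without a saucer stands elsewhere. Origin: centre of its underside; z up.
There are look-alikes about, which are no part of the job. Leave any purple look-alike of the mug alone. What is shaped like the part that bears dipper_mid but turquoise is not meant.

How it is judged:
By the outcome, as a careful person would: the job done as asked, in the order asked, and still so for the second after the job is handed in, with the robot touching nothing.
It also fails if it takes over 51 s, if anything falls off the work surface, if the arm or the gripper's body presses on something with over 40 N, if the wrist force passes 120 N, or if a joint passes its speed limit or range.

### The arm

A 6-joint arm with a two-finger parallel gripper is mounted at the origin on the work surface. World frame = base frame: x ahead of the robot, y to its left, z up, the work surface at z = 0. Lengths are in mm, angles in rad, forces in N, time in s.
With the tool pointing down it reaches from about 350 to 775 mm from the base axis. Payload 7.3 kg.
Tool frame: the origin (TCP) lies midway between the tips of the shut fingers; the grasp point (between the pads) lies 19 mm behind it; z points along the fingers, y is the line along which they close (so a half turn about z gives the same grasp; the last joint's range is limited). The gripper opens to 92 mm and grips with 3 to 60 N. Pads are 19 mm wide; open, the fingers measure 130 mm over their backs; the gripper's body (75 mm by 190 mm) begins 47 mm behind the grasp point.
Start: joints at [1.143, 0.342, 1.524, -0, 1.275, -0.146], TCP at [145.981, 504.319, 190.441] pointing down, gripper open.
Joint ranges: [-2.53, 2.53], [-0.77, 2.02], [0.04, 2.7], [-1, 4.14], [0.28, 2.66], [-3.11, 3.11]. Speed limits (rad/s): [2.57, 2.57, 3.14, 3.14, 3.14, 3.14].

### API

Orientations are given as [roll, pitch, yaw] about the fixed x, y, z axes, in that order (R = Rz(yaw) Ry(pitch) Rx(roll)).
In Python, from plant import bot gives the robot as it stands. The module is installed in compiled form; this text tells all that it offers.
- The arm moves only by the shell command python3 -m crank 'ROWS' [OPENING]. ROWS is JSON, a list of rows, each a list of 6 numbers: the shift along the tool's x, y, z in m, then the turn, a rotation vector about the tool's x, y, z in rad. In form: [[dx, dy, dz, wx, wy, wz], ...]. A call has 1 to 5 rows; each row shifts and turns the commanded pose from where the row before left it, along the tool's axes as they then stand; what a row does not reach is not made up. A row lasts 1/8 s, in which the tool goes at most 62.5 mm and 10.7 degrees, less where a joint would pass 70% of its speed; a pose out of reach is approached as far as the arm can. A call is refused whole if a number of a shift passes 0.0625 or a number of a turn 0.188, either way. A call with a gripper value outside its range is refused whole. OPENING is the opening in per cent of the stroke, from 0 (shut) to 100 (fully open), set as the call begins (- or left out, the last holds). The fingers move at their own pace and stop on an object; the grip force is fixed at half the most. Time passes only in rows, so rows that do not move let the fingers close. It gives the time, the measured TCP pose, the force, the opening and the grip force at its end, in the units of the state.
- bot.get_obs(): the state, without advancing time (a new reading comes with each control period).
- bot.capture(name): name is "scene" or "side" or "wrist"; returns a dict with "color" (400x640x3 uint8, blue, green, red), "fov_y" (degrees; the focal length in pixels is half the picture's height over the tangent of half this angle, whatever the lens; pixels are square), "cx", "cy" (the principal point, pixels), "extrinsics" (4x4, takes a point from world to camera coordinates); the wrist camera has in their place "tool_from_camera" (4x4, takes a point from camera to tool coordinates, whose origin is the TCP and whose axes are the flange's). Camera axes: x right, y up, looking along -z (the intrinsics and any distortion apply to the point x, -y, -z); pixel columns grow to the right and rows downward; lengths in mm; the calibration is good to about 2 mm. The wrist camera is an equidistant fisheye: a pixel r from the principal point sees the ray r / f radians off the axis. A picture is of the moment at which its call begins: read the wrist's pose just before it. There is no depth.
- bot.close_job(): hands the job in; it is judged then, once.
The state is a dict: "time": time; "joint_positions": joint angles; "dq": joint speeds; "tau": joint torques, N m; "tool_pos": TCP position; "tcp_rot": TCP orientation; "contact_force": force on the tool from outside, world axes, zero at the start; "moment": the same for the moment, N m; "grip_width": finger opening in mm; "finger_force": force on a finger pad.
Only numpy, scipy, OpenCV 4.12 (cv2) and the standard library are available. Lean on these libraries where they do the work, as an engineer would, in place of code of your own. Each camera call takes 0.05 s, during which the arm holds its last target. There are 200 camera calls.

## Working session

There is one attempt and no reset: what is moved stays moved. The work goes in short steps, Python scripts to look and compute and a shell command to move; the robot and the scene stay as the last step left them, time stands still between calls to the robot, and variables do not carry over. Pictures are saved under pics/ and viewed, at most 10 in all, crops included, and the job is handed in when it is done.

```bash
mkdir -p pics; cat > h.py <<'E'
import numpy as np,cv2,pickle
from plant import bot
def snap(n,out):
    o=bot.get_obs(); c=bot.capture(n); cv2.imwrite('pics/'+out+'.png',c['color']); c['obs']=o
    pickle.dump(c,open('pics/'+out+'.pkl','wb')); return c
def rpy(a):
    from scipy.spatial.transform import Rotation as R
    return R.from_euler('xyz',a).as_matrix()
def ray(c,u,v):
    """world origin+dir"""
    f=200/np.tan(np.radians(c['fov_y'])/2); x,y=u-c['cx'],v-c['cy']
    if 'extrinsics' in c:
        T=np.linalg.inv(c['extrinsics']); d=np.array([x/f,-y/f,-1])
    else:
        r=np.hypot(x,y)+1e-9; t=r/f; d=np.array([np.sin(t)*x/r,-np.sin(t)*y/r,-np.cos(t)])
        W=np.eye(4); W[:3,:3]=rpy(c['obs']['tcp_rot']); W[:3,3]=c['obs']['tool_pos']; T=W@c['tool_from_camera']
    return T[:3,3],T[:3,:3]@d/np.linalg.norm(d)
def onz(c,u,v,z):
    o,d=ray(c,u,v); return (o+d*(z-o[2])/d[2]).round(1)
def proj(c,p):
    f=200/np.tan(np.radians(c['fov_y'])/2); p=np.r_[p,1]
    if 'extrinsics' in c:
        q=c['extrinsics']@p; return c['cx']-f*q[0]/q[2],c['cy']+f*q[1]/q[2]
    W=np.eye(4); W[:3,:3]=rpy(c['obs']['tcp_rot']); W[:3,3]=c['obs']['tool_pos']
    q=np.linalg.inv(W@c['tool_from_camera'])@p; r=np.hypot(q[0],q[1]); t=np.arctan2(r,-q[2])
    return c['cx']+f*t*q[0]/r,c['cy']-f*t*q[1]/r
def load(n): return pickle.load(open('pics/'+n+'.pkl','rb'))
E
python3 - <<'E'
from h import *
for n in('scene','side','wrist'):
    c=snap(n,n+'0'); print(n,c['fov_y'],c['cx'],c['cy'],c.get('extrinsics',c.get('tool_from_camera')).round(3).tolist())
print(bot.get_obs())
E
```

```text
scene 42.08523453756265 313.4434564124129 199.27498432974852 [[0.863, 0.506, -0.004, -394.986], [-0.399, 0.686, 0.609, 159.714], [0.311, -0.523, 0.793, -1285.416], [0.0, 0.0, 0.0, 1.0]]
side 54.860492933830564 328.87624612592475 200.3822947530762 [[0.824, -0.567, -0.002, -429.477], [0.418, 0.606, 0.677, -227.305], [-0.382, -0.559, 0.736, -670.156], [0.0, 0.0, 0.0, 1.0]]
wrist 65.70646984690485 315.9676250686656 199.2992024860675 [[0.0, 0.969, 0.247, 66.142], [1.0, -0.0, -0.0, 0.388], [-0.0, 0.247, -0.969, -193.557], [0.0, 0.0, 0.0, 1.0]]
{'time': 0.15, 'joint_positions': array([ 1.14297864e+00,  3.42564875e-01,  1.52479279e+00,  4.59328939e-05,
        1.27542479e+00, -1.46000858e-01]), 'dq': array([-0.00096902, -0.00205727, -0.00127681,  0.00013105, -0.00027238,
       -0.00030966]), 'tau': array([ 9.42497427e-04, -4.31462038e+01, -2.44358951e+01,  7.18746032e-02,
        5.35604381e-02, -5.44922239e-05]), 'tool_pos': array([145.8196098 , 503.97666331, 189.90518274]), 'tcp_rot': array([-3.14042190e+00, -2.16556766e-04,  2.85976230e+00]), 'contact_force': array([-0.16232178, -0.44482796,  0.20554331]), 'moment': array([-0.0206827 , -0.02543958,  0.02530769]), 'finger_force': 0.0, 'grip_width': 91.58688334954812}
```

View pics/scene0.png

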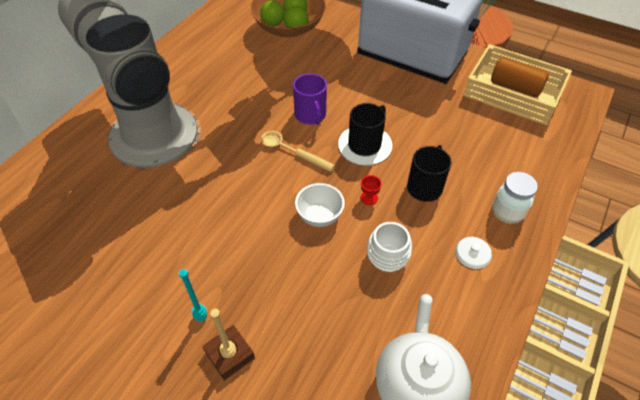

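View pics/side0.png

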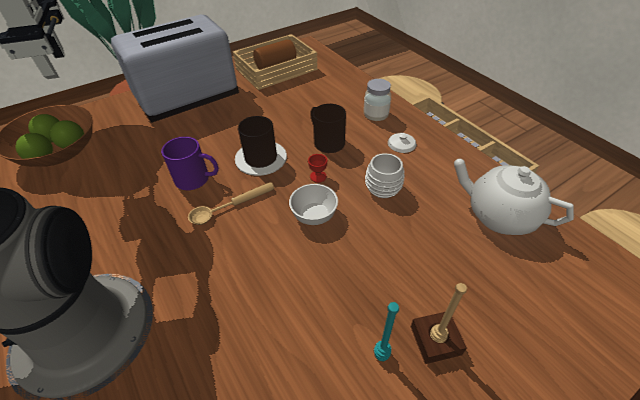

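The scene camera shows these candidates:
- **Dipper:** wooden one in the dark block at knob (215,313). The turquoise one at (184,272) and the spoon at (300,150) are look-alikes.
- **Pot:** beehive pot at (391,240). The sugar bowl at (320,205) is a look-alike.
- **Mug:** black mug on the saucer at (367,130). The bare black mug (429,172) and the purple mug (310,98) are look-alikes.

I choose the wooden dipper, the hooped pot and the mug on the saucer. Next I check them in enlarged crops.

```bash
python3 - <<'E'
from h import *
a=load('scene0')['color'];b=load('side0')['color']
def cr(i,u,v,w,h,s): return cv2.resize(i[v:v+h,u:u+w],None,fx=s,fy=s,interpolation=cv2.INTER_CUBIC)
A=np.vstack([cr(a,170,290,100,100,4)[:300],cr(a,330,90,100,75,4)]) 
B=np.vstack([cr(b,400,270,100,75,4),cr(b,220,100,100,75,4)])
cv2.imwrite('pics/c1.png',np.hstack([A,B])); 
E
```

```text
(no output)
```

View pics/c1.png

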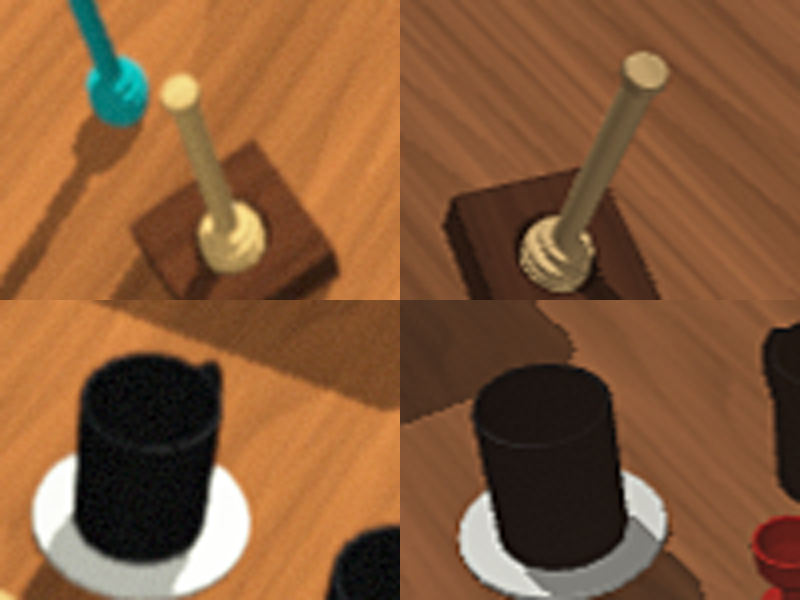

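The crop confirms the choice: wooden dipper upright in the dark block, knob at scene (215,313) and side (461,287.5). The black mug stands on the saucer, with its rim centre at scene (367.5,115.5) and side (255.5,126).

```bash
python3 - <<'E'
from h import *
a=load('scene0');b=load('side0')
def tri(p,q):
    o,d=ray(a,*p);O,D=ray(b,*q); n=[np.eye(3)-np.outer(x,x) for x in(d,D)]
    P=np.linalg.solve(n[0]+n[1],n[0]@o+n[1]@O); return P.round(1),np.linalg.norm(n[0]@(P-o)).round(1)
for n,p,q,z in(('knob',(215,313),(461,287.5),178),('mug',(367.5,115.5),(255.5,126),101),('pot',(391,239),(386,164),80),('headmid',(228,349),(440,333),26),('bowl',(320,201),(313,196),45),('mug2',(431,165),(329,112),95),('teapotknob',(431,361),(524,171),130),('teal',(184,272),(393,307),178)):
    print(n,tri(p,q),onz(a,*p,z),onz(b,*q,z))
E
```

```text
knob (array([ 493.3, -359.8,  177.4]), np.float64(0.4)) [ 493.5 -359.6  178. ] [ 492.8 -360.4  178. ]
mug (array([468.1, 225.2, 102. ]), np.float64(0.3)) [467.5 226.7 101. ] [468.6 226.  101. ]
pot (array([651.6, -32.7,  78.2]), np.float64(1.5)) [652.3 -35.6  80. ] [650.7 -32.2  80. ]
headmid (array([ 494.2, -360.7,   32.6]), np.float64(1.1)) [ 491.9 -358.    26. ] [ 497.2 -360.5   26. ]
bowl (array([478.5,  -6. ,  56.2]), np.float64(2.4)) [475.1  -1.5  45. ] [484.2   6.1  45. ]
mug2 (array([646.1, 174.8,  93.4]), np.float64(5.9)) [648.4 165.6  95. ] [646.8 181.8  95. ]
teapotknob (array([ 810.7, -243.8,  136.6]), np.float64(0.1)) [ 810.8 -241.   130. ] [ 818.8 -240.6  130. ]
teal (array([ 401.6, -325.4,  168.9]), np.float64(1.3)) [ 406.2 -327.1  178. ] [ 397.4 -329.6  178. ]
```

```bash
cat > go.py <<'E'
import sys;from h import *
o=bot.get_obs();R=rpy(o['tcp_rot']);d=np.array([float(x) for x in sys.argv[1:4]])-o['tool_pos']
print(o['time'],'tcp',o['tool_pos'].round(1),'rpy',o['tcp_rot'].round(4),'F',o['contact_force'].round(1),'w',round(float(o['grip_width']),1),'| tool shift mm',(R.T@d).round(1),'len',np.linalg.norm(d).round(0))
E
python3 -m crank '[[0,0,-0.06,0,0,0],[0,0,-0.06,0,0,0],[-0.048,-0.033,0,0,0,0],[-0.048,-0.033,0,0,0,0],[-0.048,-0.033,0,0,0,0]]' 45
python3 -m crank '[[-0.048,-0.033,0,0,0,0],[-0.048,-0.033,0,0,0,0],[-0.048,-0.033,0,0,0,0],[-0.048,-0.033,0,0,0,0],[-0.048,-0.033,0,0,0,0]]'
python3 -m crank '[[-0.048,-0.033,0,0,0,0],[-0.0175,-0.0548,0,0,0,0],[-0.0175,-0.0548,0,0,0,0],[-0.0175,-0.0548,0,0,0,0],[-0.0175,-0.0548,0,0,0,0]]'
python3 go.py 493 -360 250
```

```text
time: 0.78
tool_pos: [257.4, 367.7, 310.3]
tcp_rot: [3.142, 0.0, 2.861]
contact_force: [1.1, -0.1, 0.7]
grip_width: 46.3
finger_force: 0.0
time: 1.4
tool_pos: [442.3, 142.3, 310.3]
tcp_rot: [3.141, -0.0, 2.86]
contact_force: [1.8, 0.6, -0.1]
grip_width: 41.5
finger_force: 0.0
time: 2.02
tool_pos: [484.3, -132.9, 310.2]
tcp_rot: [3.141, -0.0, 2.86]
contact_force: [1.1, 1.4, 0.6]
grip_width: 41.2
finger_force: 0.0
2.025 tcp [ 484.3 -132.9  310.2] rpy [ 3.1413e+00 -2.0000e-04  2.8597e+00] F [1.1 1.4 0.6] w 41.2 | tool shift mm [ -71.5 -215.7   60.2] len 235.0
```

```bash
python3 -m crank '[[-0.0175,-0.053,0.012,0,0,0],[-0.0175,-0.053,0.012,0,0,0],[-0.0175,-0.053,0.012,0,0,0],[-0.0175,-0.053,0.012,0,0,0],[0,0,0,0,0,0]]' >/dev/null
python3 -m crank '[[0,0,0,0,0,0]]' >/dev/null
python3 go.py 493 -360 250; python3 - <<'E'
from h import *
c=snap('wrist','w1'); print([np.round(proj(c,p)) for p in((493,-360,178),(493,-360,44))])
E
```

```text
2.775 tcp [ 492.8 -353.7  262. ] rpy [ 3.1406e+00 -8.0000e-04  2.8594e+00] F [ 0.1 -0.2 -0.1] w 41.1 | tool shift mm [-2. -6. 12.] len 14.0
[array([309., 197.]), array([311., 173.])]
```

View pics/w1.png

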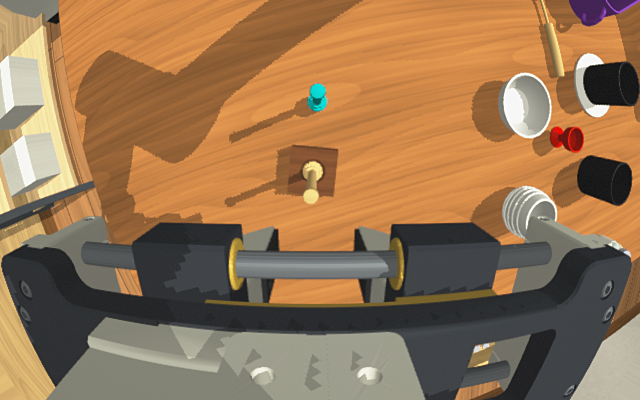

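Wrist view: the knob is at (311,197), predicted (309,197). That agrees to within 1 mm, with the fingers on either side, so I descend and grip.

```bash
python3 -m crank '[[-0.002,-0.005,0,0,0,0],[0,0,0.04,0,0,0],[0,0,0.04,0,0,0],[0,0,0.04,0,0,0],[0,0,0.018,0,0,0]]' >/dev/null
python3 -m crank '[[0,0,0,0,0,0],[0,0,0,0,0,0]]'|tail -2
python3 -m crank '[[0,0,0,0,0,0],[0,0,0,0,0,0],[0,0,0,0,0,0],[0,0,0,0,0,0]]' 0
python3 go.py 493 -360 300
```

```text
grip_width: 41.2
finger_force: 0.0
time: 4.2
tool_pos: [493.6, -359.7, 124.7]
tcp_rot: [-3.141, 0.001, 2.86]
contact_force: [0.1, 0.3, 1.5]
grip_width: 13.2
finger_force: 30.0
4.2 tcp [ 493.6 -359.7  124.7] rpy [-3.1414e+00  6.0000e-04  2.8598e+00] F [0.1 0.3 1.5] w 13.2 | tool shift mm [   0.4   -0.5 -175.3] len 175.0
```

```bash
python3 -m crank '[[0,0,-0.03,0,0,0],[0,0,-0.03,0,0,0],[0,0,-0.04,0,0,0],[0,0,-0.04,0,0,0],[0,0,0,0,0,0]]' |tail -3
python3 go.py 651 -33 260; python3 - <<'E'
from h import *
snap('side','s2')
c=snap('wrist','w2'); 
A=cv2.resize(load('s2')['color'][100:400,300:640],None,fx=1.17,fy=1.17); B=c['color'][0:350,200:600]
cv2.imwrite('pics/c2.png',np.hstack([A[:350],B]))
E
```

```text
contact_force: [-0.3, 0.3, -1.9]
grip_width: 13.4
finger_force: 30.0
4.825 tcp [ 494.5 -360.6  268. ] rpy [-3.1385  0.0062  2.8598] F [-0.3  0.3 -1.9] w 13.4 | tool shift mm [-59.1 358.2   7.2] len 363.0
```

View pics/c2.png

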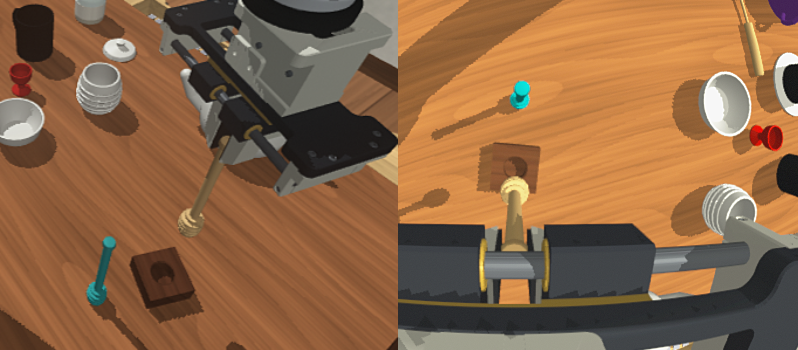

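The dipper is held clear of the block, with its head at wrist (318,188). Next I go over the pot and check the head alignment.

```bash
python3 - <<'E'
from h import *
c=load('w2');o=c['obs'];R=rpy(o['tcp_rot'])
for s in(116,98,80): print(s,np.round(proj(c,o['tool_pos']+R@[0,0,s])))
E
python3 -m crank '[[-0.0085,0.051,0,0,0,0],[-0.0085,0.051,0,0,0,0],[-0.0085,0.051,0,0,0,0],[-0.0085,0.051,0,0,0,0],[-0.0085,0.051,0,0,0,0]]' >/dev/null
python3 -m crank '[[-0.0085,0.051,0,0,0,0],[-0.0085,0.051,0,0,0,0],[0,0,0,0,0,0],[0,0,0,0,0,0]]' |tail -3
python3 go.py 651 -33 260; python3 - <<'E'
from h import *
c=snap('side','s3'); d=snap('scene','a3');o=d['obs'];R=rpy(o['tcp_rot'])
for k in (c,d): print(np.round(proj(k,o['tool_pos']+R@[0,0,116])),np.round(proj(k,(651,-33,80))))
A=c['color'];B=d['color']
u,v=[int(x) for x in proj(c,(651,-33,110))];A=A[v-75:v+75,u-50:u+50]
u,v=[int(x) for x in proj(d,(651,-33,110))];B=B[v-75:v+75,u-50:u+50]
cv2.imwrite('pics/c3.png',cv2.resize(np.hstack([A,B]),None,fx=4,fy=4,interpolation=cv2.INTER_CUBIC))
for k in(c,d): print([int(x) for x in proj(k,(651,-33,110))])
E
```

```text
116 [316. 187.]
98 [316. 191.]
80 [315. 196.]
contact_force: [-0.2, -0.1, -0.1]
grip_width: 13.1
finger_force: 30.0
6.05 tcp [649.2 -33.5 262.7] rpy [-3.1408e+00 -3.0000e-03  2.8601e+00] F [-0.2 -0.1 -0.1] w 13.1 | tool shift mm [-1.6  1.   2.7] len 3.0
[389. 140.] [386. 164.]
[394. 217.] [391. 238.]
[387, 153]
[392, 228]
```

View pics/c3.png

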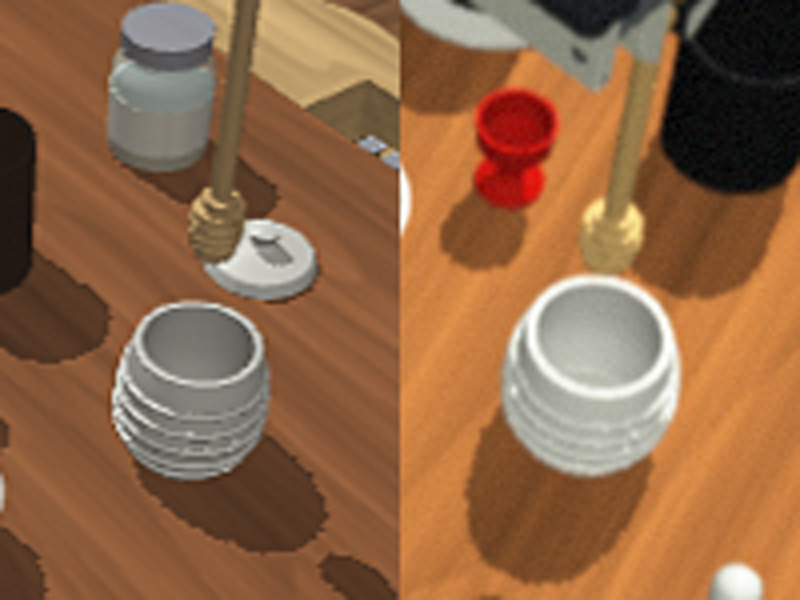

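Both views show the head at its predicted spot (side 390,143 and scene 394,220) above the pot mouth (side 387,164 and scene 392,237). I dip to tip z ≈ 22, then rise.

```bash
python3 -m crank '[[-0.002,0.001,0,0,0,0],[0,0,0.035,0,0,0],[0,0,0.035,0,0,0],[0,0,0.03,0,0,0],[0,0,0.025,0,0,0]]' >/dev/null
python3 -m crank '[[0,0,0,0,0,0],[0,0,0,0,0,0],[0,0,0,0,0,0]]'|sed -n 2,4p; python3 go.py 651 -33 138
python3 - <<'E'
from h import *
c=snap('side','s4'); d=snap('scene','a4')
cv2.imwrite('pics/c4.png',cv2.resize(np.hstack([c['color'][78:228,337:437],d['color'][153:303,342:442]]),None,fx=4,fy=4,interpolation=cv2.INTER_CUBIC))
E
```

```text
tool_pos: [652.9, -33.1, 141.1]
tcp_rot: [3.141, 0.003, 2.86]
contact_force: [0.2, 0.0, -1.1]
7.15 tcp [652.9 -33.1 141.1] rpy [3.1412e+00 2.8000e-03 2.8595e+00] F [ 0.2  0.  -1.1] w 13.2 | tool shift mm [ 1.9 -0.4  3.1] len 4.0
```

View pics/c4.png

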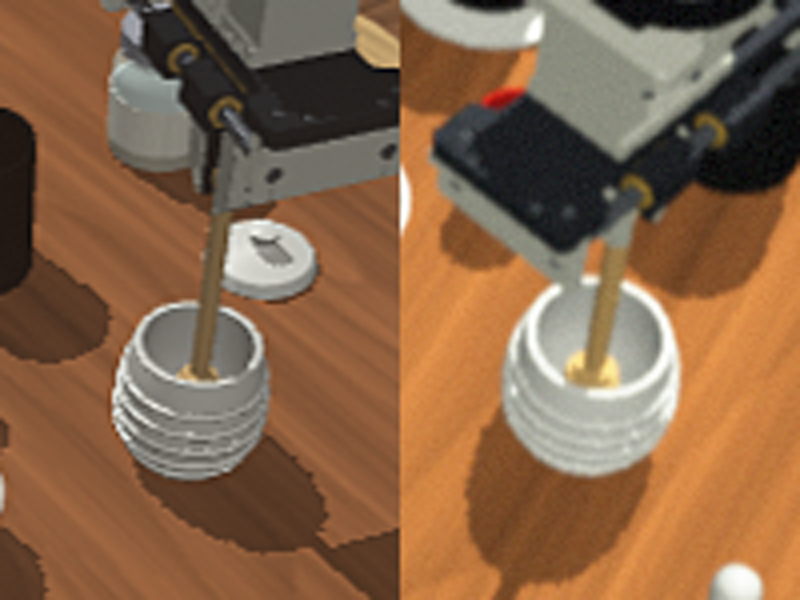

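The head is well inside the pot. I go 8 mm deeper, then out and over to the mug.

```bash
python3 -m crank '[[0,0,0.008,0,0,0],[0,0,0,0,0,0],[0,0,0,0,0,0]]'|sed -n 2,4p
python3 -m crank '[[0,0,-0.03,0,0,0],[0,0,-0.035,0,0,0],[0,0,-0.035,0,0,0],[0,0,-0.035,0,0,0],[0,0,0,0,0,0]]'|sed -n 2,4p
python3 go.py 468 226 265
```

```text
tool_pos: [652.0, -32.8, 131.2]
tcp_rot: [3.142, -0.0, 2.86]
contact_force: [-0.1, -0.3, -0.6]
tool_pos: [653.4, -33.0, 269.9]
tcp_rot: [3.141, 0.007, 2.86]
contact_force: [0.1, -0.5, 0.2]
8.25 tcp [653.4 -33.  269.9] rpy [3.1407 0.0068 2.8599] F [ 0.1 -0.5  0.2] w 13.1 | tool shift mm [250.2 197.2   3.4] len 319.0
```

```bash
python3 -m crank '[[0.0415,0.033,0,0,0,0],[0.0415,0.033,0,0,0,0],[0.0415,0.033,0,0,0,0],[0.0415,0.033,0,0,0,0],[0.0415,0.033,0,0,0,0]]' >/dev/null
python3 -m crank '[[0.0415,0.033,0,0,0,0],[0,0,0,0,0,0],[0,0,0,0,0,0],[0,0,0,0,0,0]]' |sed -n 2,4p
python3 go.py 468 226 265;python3 - <<'E'
from h import *
c=snap('side','s5'); d=snap('scene','a5');o=d['obs'];R=rpy(o['tcp_rot']);I=[]
for k in (c,d):
    u,v=[int(x) for x in proj(k,(468,226,120))]; print((u-50,v-75),np.round(proj(k,o['tool_pos']+R@[0,0,116])),np.round(proj(k,(468,226,101))))
    I.append(k['color'][v-75:v+75,u-50:u+50])
cv2.imwrite('pics/c5.png',cv2.resize(np.hstack(I),None,fx=4,fy=4,interpolation=cv2.INTER_CUBIC))
E
```

```text
tool_pos: [468.5, 225.6, 265.9]
tcp_rot: [-3.141, -0.0, 2.858]
contact_force: [0.4, 0.1, -0.7]
9.375 tcp [468.5 225.6 265.9] rpy [-3.1410e+00 -4.0000e-04  2.8583e+00] F [ 0.4  0.1 -0.7] w 13.3 | tool shift mm [0.6 0.2 0.9] len 1.0
(204, 44) [252. 108.] [255. 126.]
(318, 34) [369.  99.] [368. 116.]
```

View pics/c5.png

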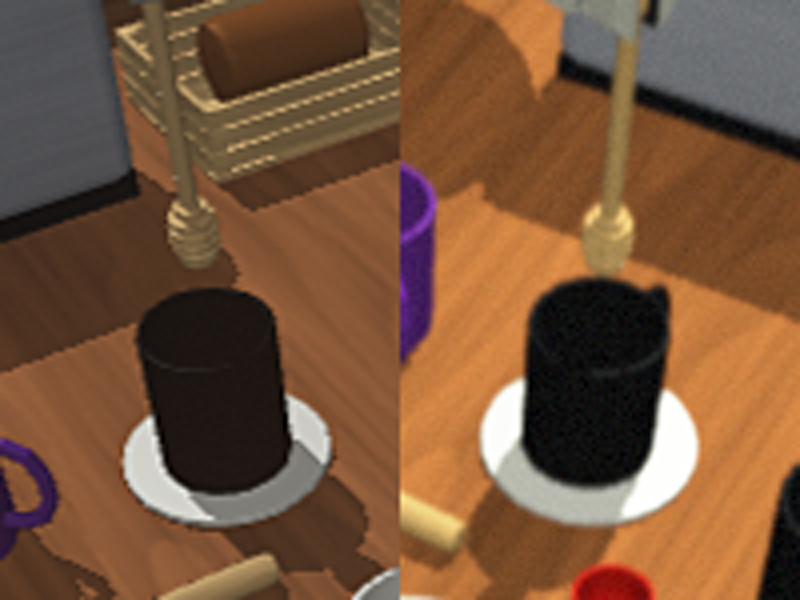

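Aligned: the tip is at side (253,110) above the rim centre (256,126). I check the toaster clearance for the gripper body while lowering partway.

```bash
python3 - <<'E'
from h import *
b=load('side0');print(onz(b,238,98,0),[onz(b,236,60,z) for z in(150,190)],onz(b,128,118,0))
E
python3 -m crank '[[0,0,0.03,0,0,0],[0,0,0.03,0,0,0],[0,0,0.03,0,0,0],[0,0,0.025,0,0,0],[0,0,0,0,0,0]]' >/dev/null
python3 -m crank '[[0,0,0,0,0,0],[0,0,0,0,0,0]]' >/dev/null
python3 go.py 468 226 128
```

```text
[540.5 512.2   0. ] [array([533.8, 449.5, 150. ]), array([506.3, 374.6, 190. ])] [238.9 596.9   0. ]
10.35 tcp [468.8 226.7 152.6] rpy [3.1402e+00 1.9000e-03 2.8595e+00] F [-0.3  0.   0.2] w 13.4 | tool shift mm [ 0.6 -0.9 24.6] len 25.0
```

Toaster is at y > 370, clear. Now I lower gently while watching the force.

```bash
python3 -m crank '[[0,0,0.008,0,0,0],[0,0,0.008,0,0,0],[0,0,0.004,0,0,0],[0,0,0,0,0,0],[0,0,0,0,0,0]]' |sed -n '2p;4p'
python3 -m crank '[[0,0,0.002,0,0,0],[0,0,0,0,0,0]]' |sed -n '2p;4p'
python3 -m crank '[[0,0,0.001,0,0,0],[0,0,0,0,0,0]]' |sed -n '2p;4p'
```

```text
tool_pos: [468.1, 226.7, 131.5]
contact_force: [-0.6, -0.3, -0.4]
tool_pos: [467.9, 226.6, 129.4]
contact_force: [0.1, 0.1, -1.4]
tool_pos: [467.9, 226.6, 128.4]
contact_force: [-0.1, -0.8, -0.2]
```

```bash
for i in 1 2 3; do python3 -m crank '[[0,0,0.001,0,0,0],[0,0,0,0,0,0],[0,0,0,0,0,0]]' |sed -n '2p;4p'; done
```

```text
tool_pos: [468.2, 226.7, 127.7]
contact_force: [-0.4, 0.6, 2.8]
tool_pos: [468.9, 226.9, 127.6]
contact_force: [-0.1, 0.1, 8.4]
tool_pos: [469.6, 227.2, 127.5]
contact_force: [-0.9, -0.1, 13.1]
```

Contact at 127.6. I back off to take the load away, then open in stages.

```bash
python3 -m crank '[[0,0,-0.002,0,0,0],[0,0,0,0,0,0],[0,0,0,0,0,0]]' |sed -n '2,4p'
python3 -m crank '[[0,0,0,0,0,0],[0,0,0,0,0,0],[0,0,0,0,0,0]]' 22 |sed -n '2,6p'
python3 -m crank '[[0,0,0,0,0,0],[0,0,0,0,0,0],[0,0,0,0,0,0]]' 45|sed -n '2,6p'
python3 - <<'E'
from h import *
I=[snap('side','s6')['color'][44:194,204:304],snap('scene','a6')['color'][34:184,318:418]]
cv2.imwrite('pics/c6.png',cv2.resize(np.hstack(I),None,fx=4,fy=4,interpolation=cv2.INTER_CUBIC))
E
```

```text
tool_pos: [468.2, 226.7, 127.7]
tcp_rot: [3.141, 0.001, 2.86]
contact_force: [0.6, -0.3, 5.0]
tool_pos: [467.6, 226.6, 127.0]
tcp_rot: [-3.141, -0.001, 2.86]
contact_force: [0.8, -1.2, 0.6]
grip_width: 20.2
finger_force: 0.0
tool_pos: [468.0, 226.6, 127.4]
tcp_rot: [3.142, -0.0, 2.86]
contact_force: [-0.0, 0.4, 0.1]
grip_width: 40.1
finger_force: 0.0
```

View pics/c6.png

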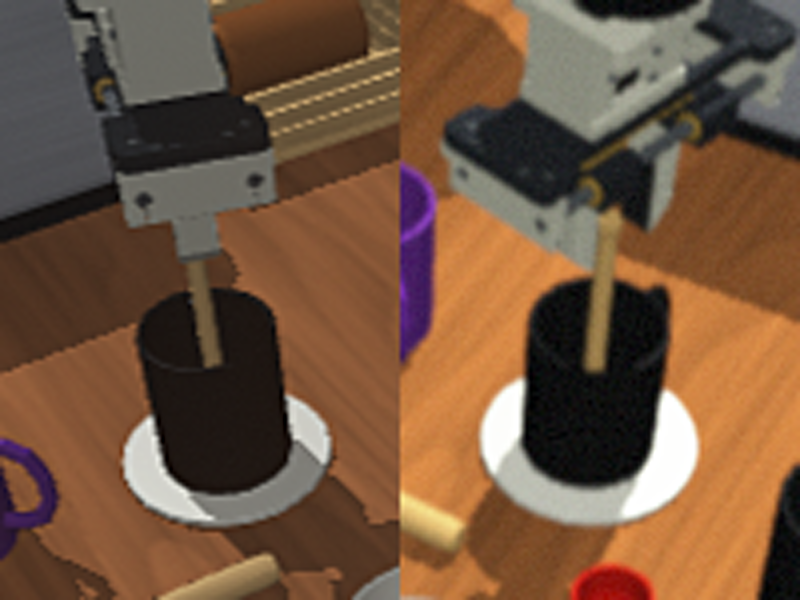

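The dipper stands upright in the mug between the open fingers, knob at scene crop (610,215). I retreat straight up.

```bash
python3 -m crank '[[0,0,-0.02,0,0,0],[0,0,-0.03,0,0,0],[0,0,-0.04,0,0,0],[0,0,-0.04,0,0,0],[0,0,-0.04,0,0,0]]' |sed -n '4p'
python3 -m crank '[[0,0,0,0,0,0],[0,0,0,0,0,0],[0,0,0,0,0,0],[0,0,0,0,0,0],[0,0,0,0,0,0]]'|sed -n '1,4p'
python3 - <<'E'
from h import *
A=snap('side','s7')['color'];B=snap('scene','a7')['color']
cv2.imwrite('pics/c7.png',cv2.resize(np.hstack([A[40:240,200:430],B[40:240,270:470]]),None,fx=1.8,fy=1.8,interpolation=cv2.INTER_CUBIC))
E
```

```text
contact_force: [1.2, -1.0, 0.0]
time: 15.08
tool_pos: [467.8, 226.6, 296.9]
tcp_rot: [-3.141, -0.001, 2.86]
contact_force: [0.5, 0.7, -0.3]
```

View pics/c7.png

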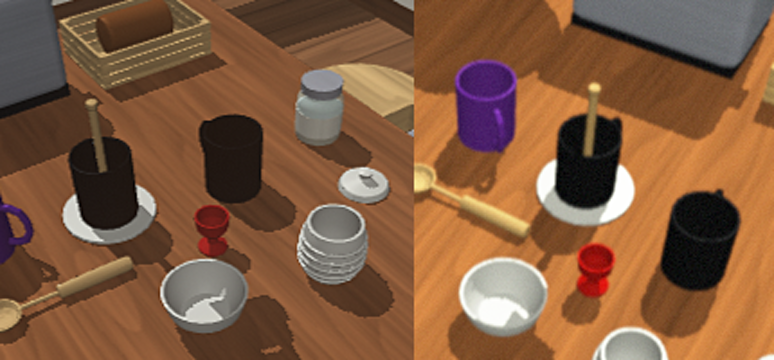

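The dipper stands in the saucer mug (knob at crop (93,104) and (594,88)). Pot and mug are upright in place and the gripper is clear.

```bash
python3 -c "
from plant import bot
print(bot.close_job())"
```

```text
the job is handed in; nothing more can be done
None
```

The wooden honey dipper was dipped in the honey pot and now stands head down in the black mug on the saucer; pot and mug are upright in place, and I handed the job in at about 15 s on the robot's clock.

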